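# Snap the long cartridge fuse into its spring clips

### The job

Fit the fuse base with its fuse: pick up the long cartridge fuse, the one that reaches across both pairs of spring clips, and press it down into them until it snaps fully home at both ends, roughly centred end to end. Leave the short fuse lying on the bench.

Things in the scene. Friction and masses are not known exactly. Their poses are not given: they have to be found in the camera images.
- long_fuse: the right fuse: grey cylinder with brass end caps, 24 mm in diameter, 120 mm long (each cap 28 mm), about 0.09 kg, lying loose on the bench (it can roll). Origin at its middle on its axis, 12 mm above the bench at the start; its own x runs along its length, both ends alike. Grip it by the grey middle.
- short_fuse: the wrong fuse: same look and 24 mm diameter but only 68 mm long (caps 16 mm), too short to bridge the clips. Origin at its middle on its axis; x along its length. Which of the two fuses lies nearer the robot varies.
- fuse_base: fixed black board, 172 (x) by 56 (y), 12 mm thick; two pedestals at x = -47 and +47 mm, tops 33 mm up, each with a pair of copper spring fingers 10 mm wide along x: flared mouth 32 mm wide at 68 mm up, throat 15 mm wide at 55 mm up. Between the pedestals (74 mm) only the board: room for a gripper. Origin: centre of its underside; x is its long axis, along which the fuse lies; z up.
- fuse_seat (a point): where the middle of the fuse lies when home: centre line of the base, 45 mm above the bench, axes as the base. Laid in the mouths, the fuse rests with its axis about 65 mm up; pressed down with about 9 to 15 N in all it spreads the fingers, and past the throat they snap round it and hold it on the pedestals.
Mind the look-alikes: they are no part of the job. There is more than one size of the fuse_base; the one meant has the size given above.

How it is judged:
By the outcome, as a careful person would: the job done as asked, in the order asked, and still so for the second after the job is handed in, with the robot touching nothing.
It also fails if it takes over 43 s, if anything falls off the work surface, if the arm or the gripper's body presses on something with over 40 N, if the wrist force passes 120 N, or if a joint passes its speed limit or range.

### The arm

A 6-joint arm with a two-finger parallel gripper is mounted at the origin on a cart in front of the work surface, level with it; the furniture and walls round the work are solid. World frame = base frame: x ahead of the robot, y to its left, z up, the work surface at z = 0. Lengths are in m, angles in rad, forces in N, time in s.
With the tool pointing down it reaches from about 0.3 to 1 m from the base axis. Payload 5.1 kg.
Tool frame: the origin (TCP) lies midway between the tips of the shut fingers; the grasp point (between the pads) lies 19 mm behind it (robot.pinch_z is the distance from the TCP to the grasp point, in m); z points along the fingers, y is the line along which they close (so a half turn about z gives the same grasp; the last joint's range is limited). The gripper opens to 95 mm and grips with 3 to 60 N. Pads are 20 mm wide; open, the fingers measure 119 mm over their backs; the gripper's body (75 mm by 180 mm) begins 59 mm behind the grasp point.
Start: joints at [1.038, 0.124, 1.65, -0, 1.367, -0.083], TCP at [0.283, 0.585, 0.215] pointing down, gripper open.
Joint ranges: [-2.61, 2.61], [-1.02, 2.33], [0.03, 2.71], [-1.35, 4.49], [0.32, 2.68], [-2.91, 2.91]. Speed limits (rad/s): [2.57, 2.57, 3.14, 3.14, 3.14, 3.14].

### API

Orientations are given as [roll, pitch, yaw] about the fixed x, y, z axes, in that order (R = Rz(yaw) Ry(pitch) Rx(roll)).
In Python, from rig import robot gives the robot as it stands. The module is installed in compiled form; this text tells all that it offers.
- The arm moves only by the tool step_arm, never from a script. Its argument "motion" is a list of rows, each a list of 6 numbers: the shift along the tool's x, y, z in mm, then the turn, a rotation vector about the tool's x, y, z in degrees. A call has 1 to 10 rows; each row is the pose to reach, as a shift and turn from the pose commanded when the call began, along the tool's axes at that moment; what a row does not reach only later rows make up. A row lasts 1/10 s, in which the tool goes at most 50 mm and 8.59 degrees, less where a joint would pass 70% of its speed; a pose out of reach is approached as far as the arm can. A call with a gripper value outside its range is refused whole. "claw" is the opening in per cent of the stroke, from 0 (shut) to 100 (fully open), set as the call begins (left out, the last holds). The fingers move at their own pace and stop on an object; "force" is the grip in N (left out, the last holds). Time passes only in rows, so rows that repeat a pose let the fingers close. It gives the time, the measured TCP pose, the force, the opening and the grip force at its end, in the units of the state.
- robot.observe(): the state, without advancing time (a new reading comes with each control period).
- robot.snapshot(name): name is "side" or "top"; returns a dict with "frame" (420x560x3 uint8, blue, green, red), "z_map" (420x560 float32, m along the optical axis (not along the pixel's ray), 0 where there is no reading), "fov_y" (degrees; the focal length in pixels is half the picture's height over the tangent of half this angle, whatever the lens; pixels are square), "cx", "cy" (the principal point, pixels), "D" ([k1, k2, p1, p2, k3] as OpenCV has them; the pictures are not rectified), "xyz" and "attitude" of the camera in the world. Camera axes: x right, y down, z forward; pixel columns grow to the right and rows downward; lengths in m; the calibration is good to about 2 mm. A picture is of the moment at which its call begins.
- robot.sign_off(): hands the job in; it is judged then, once.
The state is a dict: "time": time; "joints": joint angles; "joint_vel": joint speeds; "joint_efforts": joint torques, N m; "position": TCP position; "orientation": TCP orientation; "wrist_force": force on the tool from outside, world axes, zero at the start; "moment": the same for the moment, N m; "grip_width": finger opening in m; "gripper_force": force on a finger pad.
Only numpy, scipy, OpenCV 4.12 (cv2) and the standard library are available. Lean on these libraries where they do the work, as an engineer would, in place of code of your own. Each camera call takes 0.05 s, during which the arm holds its last target. There are 200 camera calls.

## Working session

There is one attempt and no reset: what is moved stays moved. The work goes in short steps, Python scripts to look and compute and a tool call to move; the robot and the scene stay as the last step left them, time stands still between calls to the robot, and variables do not carry over. Pictures are saved under pics/ and viewed, at most 10 in all, crops included, and the job is handed in when it is done.

Besides the shell and the picture viewer there is one more tool, called after "Request:" by a JSON object that holds its "api" and its "payload". step_arm: Moves the arm, as the interface text tells. Its arguments: {"type":"object","properties":{"motion":{"type":"array"},"claw":{"type":"number"},"force":{"type":"number"}},"required":["motion"]}

```bash
mkdir -p pics
cat > h.py <<'E'
import numpy as np, cv2, pickle
from scipy.spatial.transform import Rotation as R
def K(s):
    f=s["frame"].shape[0]/2/np.tan(np.radians(s["fov_y"])/2)
    return np.array([[f,0,s["cx"]],[0,f,s["cy"]],[0,0,1.]])
def att(s):
    a=np.array(s["attitude"],float)
    return a if a.shape==(3,3) else R.from_euler("xyz",a).as_matrix()
def rays(s,uv):
    p=cv2.undistortPoints(np.array(uv,float).reshape(-1,1,2),K(s),np.array(s["D"],float)).reshape(-1,2)
    return np.c_[p,np.ones(len(p))]
def plane(s,uv,z):
    d=rays(s,uv)@att(s).T; c=np.array(s["xyz"]); return c+d*((z-c[2])/d[:,2])[:,None]
def depth(s,uv):
    uv=np.array(uv).reshape(-1,2); z=np.array([s["z_map"][int(round(v)),int(round(u))] for u,v in uv])
    return np.array(s["xyz"])+(rays(s,uv)*z[:,None])@att(s).T
def cloud(s):
    h,w=s["z_map"].shape; g=np.stack(np.meshgrid(np.arange(w),np.arange(h)),-1).reshape(-1,2)
    return (np.array(s["xyz"])+(rays(s,g)*s["z_map"].reshape(-1,1))@att(s).T).reshape(h,w,3)
E
python3 - <<'E'
from h import *
from rig import robot
print(robot.observe(), robot.pinch_z)
for n in("top","side"):
    s=robot.snapshot(n); pickle.dump(s,open(n+".pkl","wb")); cv2.imwrite(f"pics/{n}0.png",s["frame"])
    print(n,{k:v for k,v in s.items() if k not in("frame","z_map")})
E
```

```text
{'time': 0.0, 'joints': array([ 1.03841931e+00,  1.24473336e-01,  1.65166101e+00, -3.73487054e-05,
        1.36754355e+00, -8.26152799e-02]), 'joint_vel': array([-9.51733645e-04, -6.09480629e-04, -5.61922991e-04, -5.48987309e-04,
        3.84452613e-03,  5.88328141e-05]), 'joint_efforts': array([ 6.96731404e-04, -4.17585111e+01, -3.59938824e+01,  7.74397468e-02,
        4.91329108e-02, -1.78624728e-04]), 'position': array([0.28230037, 0.58477186, 0.21341532]), 'orientation': array([-3.13951150e+00, -1.35637660e-04,  2.69183835e+00]), 'wrist_force': array([ 0.25414605,  0.34265768, -0.45734749]), 'moment': array([ 0.02771018, -0.00143535,  0.05201628]), 'gripper_force': 0.0, 'grip_width': 0.0951919945922051} 0.0188
top {'fov_y': 45.74385532875901, 'cx': 277.80735339873894, 'cy': 203.95727805473066, 'D': array([0.04667955, 0.        , 0.        , 0.        , 0.        ]), 'xyz': array([0.42773078, 0.00305786, 1.14405714]), 'attitude': array([-3.05725262e+00, -2.30324940e-03, -1.54586916e+00])}
side {'fov_y': 42.18047343683577, 'cx': 278.3985610579956, 'cy': 212.95078267745572, 'D': array([-0.1587518,  0.       ,  0.       ,  0.       ,  0.       ]), 'xyz': array([ 1.47216274, -0.31662441,  0.74983694]), 'attitude': array([-2.17367439, -0.00597225,  1.23533292])}
```

View pics/top0.png

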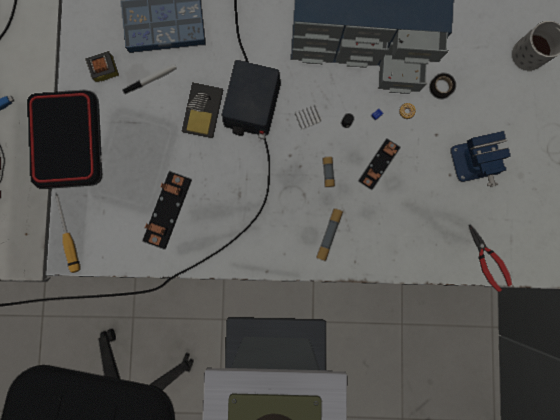

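View pics/side0.png

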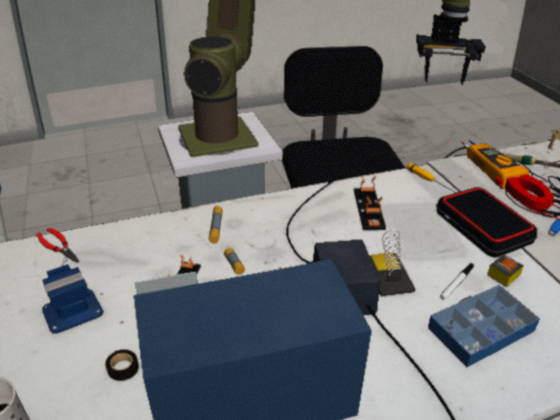

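The top view shows the candidates. Fuses: the long one at (329,234) nearer the robot, the short one at (328,171). Bases: the large one at (167,209), the smaller look-alike at (380,164). In the side view they are at (216,224), (234,260), (369,203) and (188,266). By size I choose the fuse at (329,234) and the base at (167,209), and will now check both by measurement and a close crop.

```bash
cat > meas.py <<'E'
from h import *
def fuse(s,box,z=0.012):
    x0,y0,x1,y1=box; f=s["frame"][y0:y1,x0:x1].astype(int)
    c=cloud(s)[y0:y1,x0:x1]
    hsv=cv2.cvtColor(s["frame"][y0:y1,x0:x1],cv2.COLOR_BGR2HSV)
    m=((c[...,2]>0.008)&(c[...,2]<0.04)).astype(np.uint8)
    return m,hsv,c
def rect(m,off):
    cs,_=cv2.findContours(m,cv2.RETR_EXTERNAL,cv2.CHAIN_APPROX_NONE); k=max(cs,key=cv2.contourArea)
    return cv2.minAreaRect(k+np.array(off))
def report(s,r,z):
    b=cv2.boxPoints(r); P=plane(s,b,z)[:,:2]
    e=[P[1]-P[0],P[2]-P[1]]; l=max(e,key=np.linalg.norm)
    print("px",np.round(r[0]),"centre",P.mean(0).round(4),"sizes",np.round([np.linalg.norm(v) for v in e],4),"axis deg",round(np.degrees(np.arctan2(l[1],l[0]))%180,2))
E
python3 - <<'E'
from meas import *
s=pickle.load(open("top.pkl","rb")); C=cloud(s)
print("bench z",np.median(C[235:265,200:300,2]))
for n,(x0,y0,x1,y1) in dict(long=(305,200,355,268),short=(312,150,345,195)).items():
    hs=cv2.cvtColor(s["frame"],cv2.COLOR_BGR2HSV)[y0:y1,x0:x1]
    c=C[y0:y1,x0:x1,2]
    m=(c>0.008).astype(np.uint8); report(s,rect(m,(x0,y0)),0.012); print(n,"maxz",c.max())
    b=((hs[...,1]>90)&(hs[...,0]>8)&(hs[...,0]<35)).astype(np.uint8)
    nl,_,st,ce=cv2.connectedComponentsWithStats(b); i=[j for j in range(1,nl) if st[j,4]>25]
    P=plane(s,ce[i]+[x0,y0],0.02); print(" caps",P.round(4).tolist(),st[i,4], np.linalg.norm(P[0]-P[1]) if len(i)==2 else "")
for n,(x0,y0,x1,y1) in dict(big=(135,160,200,257),small=(352,130,408,195)).items():
    f=s["frame"][y0:y1,x0:x1]; c=C[y0:y1,x0:x1]
    m=((f.max(2)<60)|(c[...,2]>0.008)).astype(np.uint8)
    report(s,rect(cv2.morphologyEx(m,cv2.MORPH_OPEN,np.ones((5,5))),(x0,y0)),0.012)
    t=c[(c[...,2]>0.05)&(c[...,2]<0.09)]; print(n,"tall pts",len(t),"max",c[...,2].max())
    if len(t)>4:
        _,lab,cen=cv2.kmeans(t[:,:2].astype(np.float32),2,None,(3,50,1e-5),5,0); print(cen,np.linalg.norm(cen[0]-cen[1]),cen.mean(0),np.bincount(lab.ravel()))
im=np.hstack([cv2.resize(s["frame"][150:268,290:410],(480,472),interpolation=cv2.INTER_CUBIC),cv2.resize(s["frame"][150:268,130:210],(320,472),interpolation=cv2.INTER_CUBIC)])
cv2.imwrite("pics/crop0.png",im)
E
```

```text
bench z -0.0002686210496264385
px [329. 234.] centre [ 0.4581 -0.1146] sizes [0.1229 0.0247] axis deg 162.11
long maxz 1.1440571367722319
 caps [[0.5014, -0.1295, 0.02], [0.4145, -0.1003, 0.02]] [104 109] 0.09164972458200246
px [328. 171.] centre [ 0.6023 -0.1103] sizes [0.0237 0.0699] axis deg 5.86
short maxz 1.1440571367722319
 caps [[0.6259, -0.1074, 0.02], [0.5745, -0.1125, 0.02]] [60 63] 0.05165882850181718
px [166. 210.] centre [0.5049 0.2564] sizes [0.173  0.0601] axis deg 161.98
big tall pts 103 max 1.1440571367722319
[[0.4598406  0.27296185]
 [0.55078375 0.24363603]] 0.09555449 [0.5053122  0.25829893] [52 51]
px [379. 163.] centre [ 0.6227 -0.2267] sizes [0.1183 0.0389] axis deg 146.62
small tall pts 1 max 1.1440571367722319
```

View pics/crop0.png

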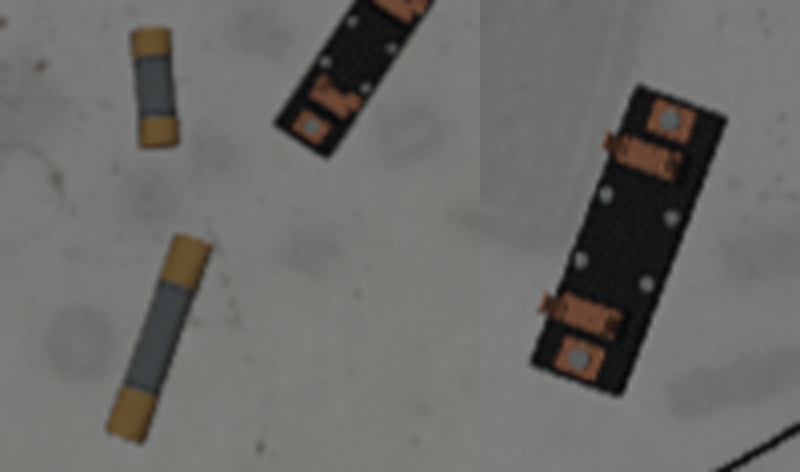

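The crop confirms the choice. The long fuse measures 123 × 25 mm with its crop centre at (160,338). The big base measures 173 × 60 mm with its clips 95 mm apart, centre (630,240) in the crop. The short fuse is 70 mm long and the other base 118 mm.

```bash
cat > go.py <<'E'
import sys; from h import *
from rig import robot
def shift(x,y,z,yaw):
    o=robot.observe(); Rm=R.from_euler("xyz",o["orientation"]); T=R.from_euler("xyz",[180,0,yaw],degrees=True)
    print("shift mm",(Rm.inv().apply(np.array([x,y,z])-o["position"])*1e3).round(1),"turn",np.degrees((Rm.inv()*T).as_rotvec()).round(2),
      "t",round(o["time"],2),"pos",o["position"].round(4),"F",o["wrist_force"].round(1),"grip",o["grip_width"],o["gripper_force"],"j",o["joints"].round(2))
if __name__=="__main__": shift(*map(float,sys.argv[1:]))
E
python3 go.py .458 -.1146 .12 161.9
python3 - <<'E'
from meas import *
s=pickle.load(open("top.pkl","rb")); C=cloud(s)
a=np.radians(162); u=np.array([np.cos(a),np.sin(a)]); v=np.array([-u[1],u[0]]); o=np.array([.505,.2575])
c=C[155:262,130:205].reshape(-1,3)
for lo,hi in((.028,.038),(.05,.06),(.06,.075),(.008,.016)):
    t=c[(c[:,2]>lo)&(c[:,2]<hi)]; q=t[:,:2]-o; X=q@u;Y=q@v
    for sg in(-1,1):
        k=X*sg>0; print(lo,sg,k.sum(),"X",np.percentile(X[k],[2,50,98]).round(4),"Y",np.percentile(Y[k],[2,50,98]).round(4))
E
```

```text
shift mm [-462.3 -553.3   94.5] turn [-0.1  -0.02 -7.67] t 0.1 pos [0.2823 0.5848 0.2135] F [-0.8 -0.8  1.1] grip 0.09506113261544821 0.0 j [ 1.04  0.12  1.65 -0.    1.37 -0.08]
0.028 -1 108 X [-0.0576 -0.0471 -0.0384] Y [-0.0145  0.0001  0.0199]
0.028 1 103 X [0.038  0.0458 0.0571] Y [-0.015  -0.0004  0.0203]
0.05 -1 22 X [-0.0525 -0.047  -0.0429] Y [-0.0117 -0.0074  0.0174]
0.05 1 23 X [0.0425 0.0477 0.0534] Y [-0.0113 -0.007   0.0154]
0.06 -1 29 X [-0.053  -0.0484 -0.0434] Y [-0.0165 -0.0113  0.0196]
0.06 1 29 X [0.0432 0.0478 0.0525] Y [-0.016  -0.0114  0.0192]
0.008 -1 666 X [-0.0853 -0.0337 -0.0013] Y [-0.0244  0.0044  0.0289]
0.008 1 676 X [0.0014 0.0345 0.0848] Y [-0.0249  0.0035  0.0285]
```

Request:
{"api": "step_arm", "payload": {"motion": [[-10,-12,0,0,0,0],[-35,-42,0,0,0,0],[-65,-78,0,0,0,-1],[-95,-114,0,0,0,-2],[-125,-150,0,0,0,-3],[-155,-186,0,0,0,-4],[-185,-222,0,0,0,-5],[-215,-258,0,0,0,-6],[-245,-294,0,0,0,-7],[-275,-330,0,0,0,-7.7]], "claw": 60}}

```text
time: 1.1
position: [0.3862, 0.1661, 0.2143]
orientation: [-3.141, 0.001, 2.827]
wrist_force: [0.6, 0.7, 0.8]
grip_width: 0.0568
gripper_force: 0.0
```

```bash
python3 go.py .458 -.1146 .08 161.9
```

```text
shift mm [-155.  -244.7  134.5] turn [-0.01  0.03  0.08] t 1.1 pos [0.3862 0.1661 0.2143] F [0.6 0.7 0.8] grip 0.0568407472741607 0.0 j [ 0.28 -0.42  2.13 -0.    1.43 -0.98]
```

Request:
{"api": "step_arm", "payload": {"motion": [[-22,-36,15,0,0,0],[-44,-71,35,0,0,0],[-66,-106,55,0,0,0],[-88,-141,75,0,0,0],[-110,-176,95,0,0,0],[-132,-208,112,0,0,0],[-148,-233,126,0,0,0],[-155,-245,134,0,0,0],[-155,-245,134,0,0,0]]}}

```text
time: 2.0
position: [0.4568, -0.1133, 0.0793]
orientation: [3.141, -0.003, 2.823]
wrist_force: [0.6, -0.2, -0.5]
grip_width: 0.057
gripper_force: 0.0
```

```bash
cat > look.py <<'E'
from meas import *
from rig import robot
import sys
s=robot.snapshot("side"); x0,y0,x1,y1=map(int,sys.argv[2:6])
pickle.dump(s,open("side.pkl","wb"))
cv2.imwrite(f"pics/{sys.argv[1]}.png",cv2.resize(s["frame"][y0:y1,x0:x1],None,fx=4,fy=4,interpolation=cv2.INTER_CUBIC))
E
python3 go.py .458 -.1146 .003 161.9; python3 look.py pre 150 130 300 270
```

```text
shift mm [-1.8 -0.9 76.3] turn [ 0.01 -0.17 -0.13] t 2.0 pos [ 0.4568 -0.1133  0.0793] F [ 0.6 -0.2 -0.5] grip 0.05700200500936396 0.0 j [-0.36 -0.15  2.16 -0.    1.13 -1.61]
```

View pics/pre.png

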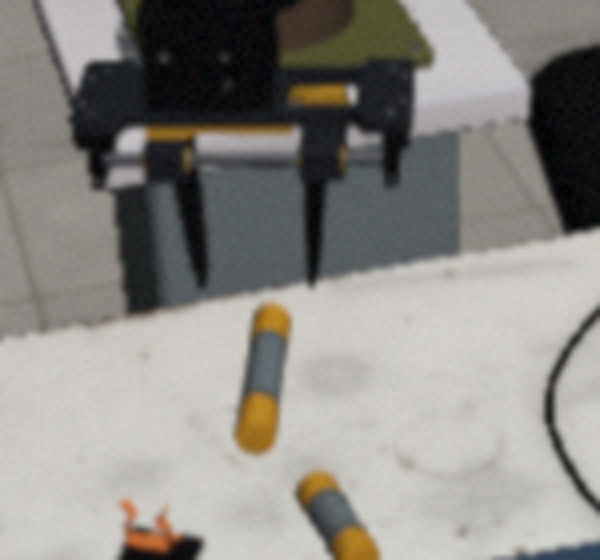

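The side crop shows the open fingers above the long fuse, with the tips at (203,285) and (313,285) straddling its middle at (265,375). The fuse is undisturbed, so I descend.

Request:
{"api": "step_arm", "payload": {"motion": [[-1,-1,12,0,0,0],[-2,-1,30,0,0,0],[-2,-1,48,0,0,0],[-2,-1,60,0,0,0],[-2,-1,68,0,0,0],[-2,-1,73,0,0,0],[-2,-1,75,0,0,0],[-2,-1,75,0,0,0]]}}

```text
time: 2.85
position: [0.4601, -0.114, 0.0059]
orientation: [3.142, 0.001, 2.826]
wrist_force: [-0.2, 1.2, -0.3]
grip_width: 0.0573
gripper_force: 0.0
```

Request:
{"api": "step_arm", "payload": {"motion": [[0,0,0,0,0,0],[0,0,0,0,0,0],[0,0,0,0,0,0],[0,0,0,0,0,0],[0,0,0,0,0,0],[0,0,0,0,0,0],[0,0,0,0,0,0],[0,0,0,0,0,0]], "claw": 0, "force": 50}}

```text
time: 3.65
position: [0.4598, -0.1141, 0.0058]
orientation: [-3.141, 0.0, 2.826]
wrist_force: [-0.6, -0.4, 0.8]
grip_width: 0.021
gripper_force: 50.0
```

```bash
python3 go.py .458 -.1146 .2 162
```

```text
shift mm [   1.5   -1.1 -194.2] turn [-0.01  0.01 -0.07] t 3.65 pos [ 0.4598 -0.1141  0.0058] F [-0.6 -0.4  0.8] grip 0.021046987077965977 49.992164969444275 j [-0.36 -0.03  2.19 -0.    0.98 -1.61]
```

Request:
{"api": "step_arm", "payload": {"motion": [[0,0,-8,0,0,0],[0,0,-25,0,0,0],[0,0,-45,0,0,0],[0,0,-70,0,0,0],[0,0,-95,0,0,0],[0,0,-120,0,0,0],[0,0,-135,0,0,0],[0,0,-140,0,0,0],[0,0,-140,0,0,0]]}}

```text
time: 4.55
position: [0.4599, -0.114, 0.146]
orientation: [3.142, 0.001, 2.826]
wrist_force: [0.1, 1.0, -1.5]
grip_width: 0.0213
gripper_force: 50.0
```

```bash
python3 go.py .5044 .2557 .13 162; python3 look.py held 150 50 300 200
```

```text
shift mm [ 72.4 365.3  15.9] turn [ 0.    0.05 -0.07] t 4.55 pos [ 0.4599 -0.114   0.146 ] F [ 0.1  1.  -1.5] grip 0.021296246891940682 49.991496205329895 j [-0.36 -0.23  2.1   0.    1.26 -1.61]
```

View pics/held.png

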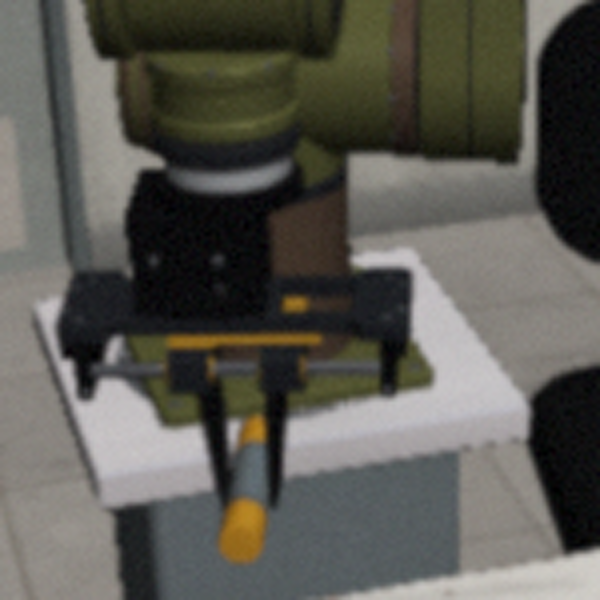

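The side crop shows the fuse held level between the fingers, with its near cap at (243,535) and grey middle at (250,470). I carry it over the base.

Request:
{"api": "step_arm", "payload": {"motion": [[3,14,0,0,0,0],[11,55,0,0,0,0],[20,100,0,0,0,0],[29,145,0,0,0,0],[38,190,0,0,0,0],[47,235,0,0,0,0],[56,280,0,0,0,0],[64,322,0,0,0,0],[69,352,5,0,0,0],[71,365,10,0,0,0]]}}

```text
time: 5.6
position: [0.5042, 0.2581, 0.1341]
orientation: [-3.141, -0.002, 2.829]
wrist_force: [0.1, 0.0, -0.8]
grip_width: 0.0209
gripper_force: 50.0
```

Request:
{"api": "step_arm", "payload": {"motion": [[0,0,3,0,0,0],[0,0,10,0,0,0],[0,0,20,0,0,0],[0,0,28,0,0,0],[0,0,30,0,0,0],[0,0,30,0,0,0],[0,0,30,0,0,0]]}}

```text
time: 6.3
position: [0.5058, 0.2548, 0.106]
orientation: [3.141, 0.0, 2.826]
wrist_force: [0.6, -0.1, -0.6]
grip_width: 0.0212
gripper_force: 50.0
```

```bash
python3 go.py .5058 .2552 .06 162; python3 look.py over 310 100 430 240
python3 - <<'E'
from meas import *
s=pickle.load(open("side.pkl","rb")); C=cloud(s)
a=np.radians(162); u=np.array([np.cos(a),np.sin(a)]); v=np.array([-u[1],u[0]]); o=np.array([.5044,.2557])
hs=cv2.cvtColor(s["frame"],cv2.COLOR_BGR2HSV)
q=C[...,:2]-o; X=q@u; Y=q@v; Z=C[...,2]
near=(abs(X)<.09)&(abs(Y)<.04)
m=near&(Z>.085)&(Z<.12)&(hs[...,1]>100)&(hs[...,0]>10)&(hs[...,0]<35)
for sg in(-1,1):
    k=m&(X*sg>0); print(sg,k.sum(),"X",np.percentile(X[k],[1,50,99]).round(4),"Y",np.percentile(Y[k],[1,50,99]).round(4),"Z",np.percentile(Z[k],[1,50,99]).round(4))
k=near&(Z>.058)&(Z<.075)
for sg in(-1,1):
    j=k&(X*sg>0); print("tips",sg,j.sum(),np.percentile(X[j],[2,50,98]).round(4),np.percentile(Y[j],[2,50,98]).round(4))
E
```

```text
shift mm [ 0.1  0.4 46. ] turn [ 0.02  0.03 -0.11] t 6.3 pos [0.5058 0.2548 0.106 ] F [ 0.6 -0.1 -0.6] grip 0.02115304638242322 49.991666078567505 j [ 0.37  0.03  1.94 -0.    1.17 -0.88]
-1 46 X [-0.0649 -0.0614 -0.0558] Y [-0.0096  0.0006  0.0111] Z [0.1044 0.1128 0.1192]
1 1 X [0.0489 0.0489 0.0489] Y [-0.0114 -0.0114 -0.0114] Z [0.1198 0.1198 0.1198]
tips -1 22 [-0.058  -0.0511 -0.0436] [-0.0206 -0.0142  0.0139]
tips 1 9 [0.0381 0.0435 0.0501] [0.0042 0.0083 0.0122]
```

View pics/over.png

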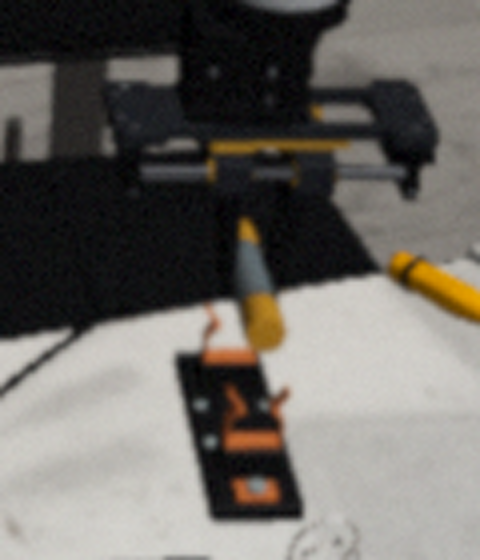

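The side crop shows the fuse above the clips, near end at (264,330), with the near clip pair at (237,400) and (280,400). I check the lateral alignment in both views.

```bash
cat > al.py <<'E'
from meas import *
from rig import robot
import sys
zc=float(sys.argv[1])
a=np.radians(162); u=np.array([np.cos(a),np.sin(a)]); v=np.array([-u[1],u[0]]); o=np.array([.5044,.2557])
t=robot.snapshot("top"); pickle.dump(t,open("topn.pkl","wb")); s=pickle.load(open("side.pkl","rb"))
for n,c in(("top",t),("side",s)):
    C=cloud(c); hs=cv2.cvtColor(c["frame"],cv2.COLOR_BGR2HSV); q=C[...,:2]-o; X=q@u; Y=q@v; Z=C[...,2]
    near=(abs(X)<.1)&(abs(Y)<.06)&(c["z_map"]>0)
    b=near&(hs[...,1]>90)&(hs[...,0]>12)&(hs[...,0]<35)&(Z>zc-.013)&(Z<zc+.02)
    for sg in(-1,1):
        k=b&(X*sg>0)
        if k.sum()>5: print(n,"cap",sg,k.sum(),"X",np.percentile(X[k],[1,99]).round(4),"Y",np.percentile(Y[k],[2,50,98]).round(4),"Z",np.percentile(Z[k],[2,50,98]).round(4))
    g=near&(Z>.009)&(Z<.016)&(abs(X)>.062)
    for sg in(-1,1):
        k=g&(X*sg>0); 
        if k.sum()>20: print(n,"board",sg,k.sum(),"X",np.percentile(X[k],[1,99]).round(4),"Y",np.percentile(Y[k],[1,99]).round(4),"Z",np.median(Z[k]).round(4))
im=t["frame"][150:260,120:220]; cv2.imwrite("pics/topn.png",cv2.resize(im,None,fx=5,fy=5,interpolation=cv2.INTER_CUBIC))
E
python3 al.py .112
```

```text
top cap -1 102 X [-0.0601 -0.0407] Y [-0.0069  0.0054  0.0134] Z [0.113  0.1215 0.1267]
top board -1 191 X [-0.0864 -0.0621] Y [-0.0264  0.0267] Z 0.0123
side cap -1 128 X [-0.0653 -0.0303] Y [-0.0094  0.0014  0.0108] Z [0.1059 0.1219 0.1274]
side cap 1 17 X [0.0307 0.0534] Y [-0.0108 -0.0052 -0.0007] Z [0.1204 0.1258 0.128 ]
side board -1 112 X [-0.091  -0.0627] Y [-0.0291  0.0243] Z 0.014
side board 1 25 X [0.0621 0.084 ] Y [-0.0296  0.0229] Z 0.0135
```

View pics/topn.png

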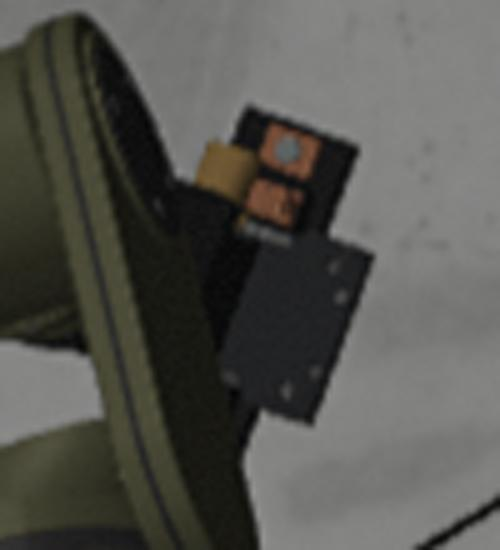

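The top crop shows the cap at (228,172), left of the clip and board line at (275,200). Some of that is parallax. I fit the fuse axis to separate offset from yaw.

Run:
```python
from meas import *
from scipy.optimize import least_squares
a=np.radians(162); u=np.array([np.cos(a),np.sin(a)]); v=np.array([-u[1],u[0]]); o=np.array([.5044,.2557])
for n in("side","topn"):
    c=pickle.load(open(n+".pkl","rb")); C=cloud(c); hs=cv2.cvtColor(c["frame"],cv2.COLOR_BGR2HSV); q=C[...,:2]-o
    X=q@u; Y=q@v; Z=C[...,2]
    b=(c["z_map"]>0)&(abs(X)<.07)&(abs(Y)<.03)&(hs[...,1]>90)&(hs[...,0]>12)&(hs[...,0]<35)&(Z>.095)&(Z<.135)
    if n=="side": b&=(X>-.062)
    x,y,z=X[b],Y[b],Z[b]
    two = n=="side"
    f=lambda p: np.hypot(y-p[0]-p[1]*x*two, z-p[2]-p[3]*x*two)-.012
    r=least_squares(f,[0,0,.112,0],loss="soft_l1",f_scale=.001); p=r.x
    print(n,b.sum(),"y0 mm",p[0]*1e3,"yaw deg",np.degrees(p[1]),"z0",p[2],"tilt deg",np.degrees(p[3]),"rms",np.sqrt(np.mean(f(p)**2)), "x",x.min(),x.max())
    g=(abs(X)<.1)&(abs(Y)<.05)&(Z>.008)&(Z<.017)&(hs[...,2]<70)
    for lo in(-.085,-.075,-.065,-.03,-.01,.01,.03,.065,.075):
        k=g&(X>lo)&(X<lo+.01)
        if k.sum()>8: print("  board",lo,k.sum(),(np.percentile(Y[k],[2,98])*1e3).round(1))
```

```text
side 115 y0 mm -0.27790641778747527 yaw deg -0.7839528181809228 z0 0.11440199460455755 tilt deg 0.0821269415999943 rms 0.0027172667886236975 x -0.061949932255533226 0.0535192302405138
  board -0.085 33 [-25.   24.4]
  board -0.075 19 [-25.4  23.5]
  board -0.065 27 [-26.6  24.2]
  board -0.01 25 [-20.7  23.6]
  board 0.01 24 [-22.8  23.2]
  board 0.03 38 [-27.2  22.2]
  board 0.065 12 [10.5 22.5]
topn 102 y0 mm 1.2771035646188462 yaw deg 0.0 z0 0.11180791753004021 tilt deg 0.0 rms 0.0015377385965264704 x -0.06036458387525537 -0.03957810469554013
  board -0.085 62 [-25.7  26.6]
  board -0.075 53 [-26.3  26.6]
  board -0.065 44 [-9.6 27.3]
```

Both views agree on a fuse offset of about +1.1 mm in the base's y, with end centring and yaw good. I correct with +1 mm in tool y and lower to the mouths.

Request:
{"api": "step_arm", "payload": {"motion": [[0,1,4,0,0,0],[0,1,14,0,0,0],[0,1,26,0,0,0],[0,1,36,0,0,0],[0,1,42,0,0,0],[0,1,44,0,0,0],[0,1,44,0,0,0]]}}

```text
time: 7.1
position: [0.5056, 0.2559, 0.0612]
orientation: [-3.141, -0.0, 2.826]
wrist_force: [0.6, -0.7, -1.6]
grip_width: 0.0214
gripper_force: 50.0
```

Request:
{"api": "step_arm", "payload": {"motion": [[0,0,2,0,0,0],[0,0,4,0,0,0],[0,0,6,0,0,0],[0,0,8,0,0,0],[0,0,8,0,0,0]]}}

```text
time: 7.6
position: [0.5083, 0.2572, 0.0578]
orientation: [3.138, 0.004, 2.826]
wrist_force: [-2.4, 0.3, 13.6]
grip_width: 0.0214
gripper_force: 50.0
```

Request:
{"api": "step_arm", "payload": {"motion": [[0,0,2,0,0,0],[0,0,4,0,0,0],[0,0,6,0,0,0],[0,0,6,0,0,0]]}}

```text
time: 8.0
position: [0.5087, 0.2566, 0.0507]
orientation: [3.138, 0.006, 2.826]
wrist_force: [2.5, -0.5, 5.7]
grip_width: 0.0216
gripper_force: 50.0
```

Request:
{"api": "step_arm", "payload": {"motion": [[0,0,2,0,0,0],[0,0,4,0,0,0],[0,0,6,0,0,0],[0,0,8,0,0,0],[0,0,8,0,0,0]]}}

```text
time: 8.5
position: [0.5052, 0.2562, 0.0388]
orientation: [-3.141, -0.001, 2.826]
wrist_force: [1.4, 2.8, -2.4]
grip_width: 0.0211
gripper_force: 50.0
```

Request:
{"api": "step_arm", "payload": {"motion": [[0,0,2,0,0,0],[0,0,4,0,0,0],[0,0,4,0,0,0]]}}

```text
time: 8.8
position: [0.5053, 0.2563, 0.0385]
orientation: [-3.14, -0.003, 2.826]
wrist_force: [-9.3, -2.2, 18.7]
grip_width: 0.0218
gripper_force: 50.0
```

```bash
python3 go.py .5058 .2552 .039 162; python3 look.py in 310 100 430 240; python3 al.py .045
```

```text
shift mm [-0.8 -0.8 -0.5] turn [-0.09 -0.14 -0.06] t 8.8 pos [0.5053 0.2563 0.0385] F [-9.3 -2.2 18.7] grip 0.02176552047023376 49.999390840530396 j [ 0.37  0.12  1.97  0.    1.05 -0.88]
top cap -1 77 X [-0.059  -0.0404] Y [-0.0094  0.0014  0.0115] Z [0.0478 0.0551 0.0586]
top board -1 192 X [-0.0863 -0.0623] Y [-0.0264  0.0268] Z 0.0119
side cap -1 136 X [-0.064  -0.0178] Y [-0.0172 -0.0018  0.0086] Z [0.0338 0.053  0.0599]
side cap 1 17 X [0.0334 0.0571] Y [-0.0121 -0.0076 -0.003 ] Z [0.0528 0.0572 0.0595]
side board -1 121 X [-0.09   -0.0624] Y [-0.0293  0.0241] Z 0.014
side board 1 22 X [0.0631 0.0871] Y [0.0091 0.0228] Z 0.0132
```

View pics/in.png

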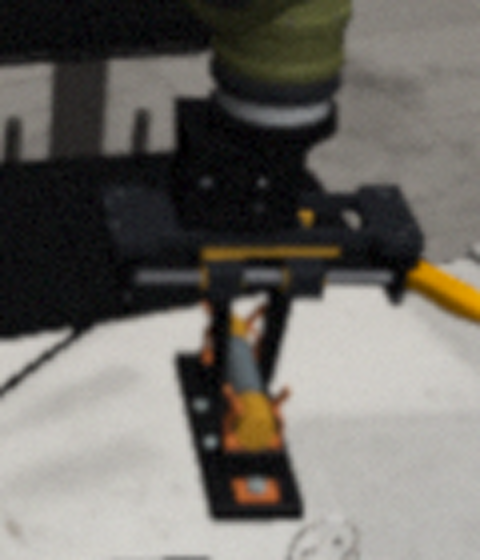

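The side crop shows the fuse down in both clip pairs, near cap at (255,425) with the clip fingers around it. The stop force of 18.7 N indicates contact with the pedestals. I ease off, release, and retreat.

Request:
{"api": "step_arm", "payload": {"motion": [[0,0,-2,0,0,0],[0,0,-3,0,0,0]]}}

```text
time: 9.1
position: [0.5052, 0.2562, 0.0387]
orientation: [-3.141, -0.001, 2.826]
wrist_force: [-0.8, 3.6, -1.0]
grip_width: 0.0213
gripper_force: 50.0
```

Request:
{"api": "step_arm", "payload": {"motion": [[0,0,0,0,0,0],[0,0,0,0,0,0],[0,0,0,0,0,0],[0,0,0,0,0,0],[0,0,0,0,0,0],[0,0,0,0,0,0]], "claw": 55}}

```text
time: 9.7
position: [0.5058, 0.2559, 0.0386]
orientation: [-3.141, -0.0, 2.826]
wrist_force: [-0.1, 0.5, 0.1]
grip_width: 0.0523
gripper_force: 0.0
```

Request:
{"api": "step_arm", "payload": {"motion": [[0,0,-5,0,0,0],[0,0,-15,0,0,0],[0,0,-30,0,0,0],[0,0,-50,0,0,0],[0,0,-75,0,0,0],[0,0,-100,0,0,0],[0,0,-125,0,0,0],[0,0,-145,0,0,0],[0,0,-155,0,0,0],[0,0,-155,0,0,0]]}}

```text
time: 10.7
position: [0.507, 0.2565, 0.1967]
orientation: [3.138, 0.004, 2.826]
wrist_force: [-0.6, 0.0, 0.3]
grip_width: 0.0523
gripper_force: 0.0
```

Request:
{"api": "step_arm", "payload": {"motion": [[0,-10,0,0,0,0],[0,-40,0,0,0,0],[0,-80,0,0,0,0],[0,-120,0,0,0,0],[0,-160,0,0,0,0],[0,-200,0,0,0,0],[0,-235,0,0,0,0],[0,-255,0,0,0,0],[0,-260,0,0,0,0],[0,-260,0,0,0,0]]}}

```text
time: 11.7
position: [0.4243, 0.0083, 0.1925]
orientation: [-3.141, -0.002, 2.824]
wrist_force: [-0.4, 0.7, -0.1]
grip_width: 0.0523
gripper_force: 0.0
```

```bash
python3 go.py .5058 .2552 .2 162; python3 look.py fin 310 100 430 240; python3 al.py .045
```

```text
shift mm [ -0.4 260.   -7.5] turn [-0.01 -0.1  -0.17] t 11.7 pos [0.4243 0.0083 0.1925] F [-0.4  0.7 -0.1] grip 0.05233363683397318 0.0 j [-0.11 -0.39  2.15  0.    1.38 -1.36]
top cap -1 120 X [-0.059  -0.0315] Y [-0.0092  0.0018  0.0124] Z [0.0464 0.0546 0.0596]
top cap 1 123 X [0.0336 0.0613] Y [-0.0092  0.0018  0.012 ] Z [0.0477 0.0546 0.0586]
top board -1 198 X [-0.0865 -0.0624] Y [-0.0268  0.0275] Z 0.0122
top board 1 191 X [0.0622 0.086 ] Y [-0.0272  0.0266] Z 0.0118
side cap -1 136 X [-0.0633 -0.0293] Y [-0.0168 -0.0011  0.0091] Z [0.0338 0.0525 0.0611]
side cap 1 52 X [0.0281 0.06  ] Y [-0.0121  0.      0.0093] Z [0.0453 0.0572 0.0615]
side board -1 100 X [-0.0916 -0.0621] Y [-0.0286  0.0244] Z 0.0139
side board 1 26 X [0.0626 0.084 ] Y [-0.0305  0.0232] Z 0.013
```

View pics/fin.png

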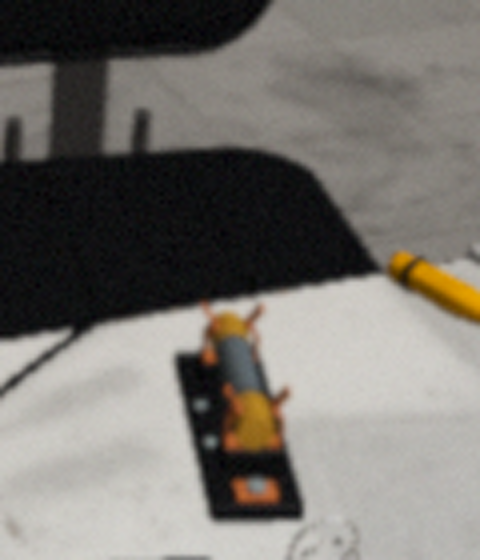

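View pics/topn.png

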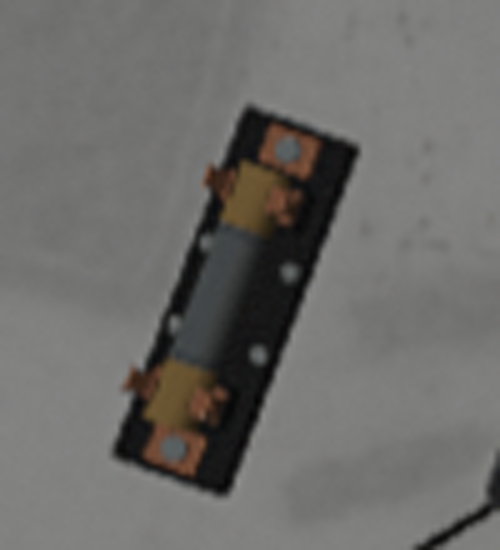

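Both views show the fuse seated in both clip pairs, with caps at (258,195) and (180,395) in the top crop. It is level (top of both caps at about 58 mm, expected 57) and off centre by about 1 mm. The arm is clear and the short fuse was not touched, so I hand in.

```bash
python3 -c "
from rig import robot
print(robot.sign_off())"
```

```text
the job is handed in; nothing more can be done
None
```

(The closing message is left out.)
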